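# Turn a control board over for scanning

### The job

Take the green control board out of the plain sloping holder, turn it over, and lay it in the sloping cradle in front of the barcode scanner with its bare, labelled side facing out and its lower long edge home against both lips; set it down, do not drop it. Let go of it, then squeeze the scanner's trigger all the way in for about half a second and release it, leaving the board in the cradle. Leave the other things on the bench where they are.

Things in the scene. Friction and masses are not known exactly. Their poses are not given: they have to be found in the camera images.
- board: Dark green control board, plate 130 (x) x 160 (y) x 6 mm, about 180 g. One face (+z) carries parts up to 18 mm tall, within 32 mm of the centre in x and 46 mm in y; the other (-z) is bare: solder points, plain white label. Origin: plate's centre, mid-thickness. Starts in the holder, parts face up and outward, x pointing down the slope.
- board_edge (a point): Middle of the board's long edge that is uppermost at the start (65 mm from its centre, at -x; 150 mm above the bench at the start). A bare strip 33 mm deep runs along both long edges on both faces. In the holder this edge stands 43 mm past the rails' upper ends, free in front and behind: pinch it through its thickness, gripper pointing down the slope.
- holder: Plain sloping holder fixed to the bench, where the board starts: foot 130 x 160 x 12 mm and two parallel aluminium rails, 14 mm wide, centred 64 mm either side of the middle. Origin: on the bench, 100 mm straight below a seated board's centre. z up, y across (along the board's 160 mm), x level, the way the slope faces and descends. Slope 50 degrees (0.873 rad) from level.
- station: Scan cradle with scanner in front, one fixed piece. Cradle, slope, origin and axes are as for the holder. The rails' tops bear on the board's lower face; a lip at the foot of each rail, 15 mm high, stops its lower long edge. Bare side out, the tall parts hang between the rails (100 mm clear: some 10 mm of room either way).
- seat (a point): Where the centre of a board seated in the scan cradle lies: 100 mm straight above the station's origin. The seated board's lower edge is 50 mm, its upper edge 150 mm above the bench. Lowered straight down, it meets rails and lips together.
- scan_grip (a point): On the axis of the grip of the grey pistol-shaped scanner, clamped upside down on a post, nose towards the cradle: 158 mm along the station's x, 190 mm above the bench. The grip is upright, 28 (x) x 30 (y) mm, 130 to 222 mm above the bench. The head below it is 62 to 134 mm above the bench, 91 to 188 mm along x, 70 mm wide.
- trigger (a joint): Black sprung trigger on the cradle side of the grip, in rad: 0 at rest, 0.22 fully squeezed to the grip; hinged at its lower end, 140 mm above the bench; about 6 N at its upper end, springs back. Along the station's x, trigger and grip span 120 to 172 mm at rest, 133 to 172 mm squeezed: close the fingers on both from straight above, along that x, midway at 153 mm, 190 mm above the bench.
- trigger_tip (a point): Middle of the trigger's upper end, at rest 196 mm above the bench and 124 mm along x in the station's frame. The paddle is 20 mm wide, 62 mm long, 8 mm thick.
- pliers: Black-handled pliers, 165 mm long, lying flat at the far side. To be left alone. Origin: under its middle, z up.
- strippers: Red-handled wire strippers, 165 mm long, lying flat. To be left alone. Origin: under its middle, z up.
- screwdriver: Screwdriver, 150 mm long, lying flat at the far side. To be left alone. Origin: under its middle, z up.
- spool: Grey spool, 64 mm across and 46 mm tall, standing. To be left alone. Origin: under its middle, z up.
- meter: Orange hand meter with a dial, 150 x 75 x 40 mm, lying flat. To be left alone. Origin: under its middle, z up.
- parts_box: Flat red parts box, 95 x 65 x 26 mm. To be left alone. Origin: under its middle, z up.
- relay_board: Small dark green board with four blue blocks, 90 x 60 mm, 22 mm tall, lying flat beyond the holder. To be left alone. Origin: under its middle, z up.
Mind the look-alikes: they are no part of the job. Leave any brown look-alike of the board alone.

How it is judged (in metres and radians):
On the way, in this order (a step that is already met when the one before it is completed fails the run):
1. the board lies turned over in the scan cradle, bare side out, home and let go (x of board in the frame of station between -0.01 and 0.01 m and y of board in the frame of station between -0.016 and 0.016 m and z of board in the frame of station between 0.091 and 0.109 m and angle between board's own z axis and vertical between 2.13 and 2.41 rad and angle between the y axis of board and the y axis of station, either way round below 0.12 rad and linear speed of board below 0.02 m/s and contact force between the fingers and board below 0.05 N), for 0.2 s.
2. the trigger is squeezed fully while the board lies in the cradle (x of board in the frame of station between -0.01 and 0.01 m and y of board in the frame of station between -0.016 and 0.016 m and z of board in the frame of station between 0.091 and 0.109 m and angle between board's own z axis and vertical between 2.13 and 2.41 rad and angle between the y axis of board and the y axis of station, either way round below 0.12 rad and value of joint trigger above 0.17 rad), for 0.2 s.
At the end, for the whole second after the job is handed in: The board rests in the scan cradle, bare side out, its slope within 8 degrees of the cradle's, centre within 10 mm of the seated place (9 mm in height, 16 mm sideways), long edges within 7 degrees of the cradle's cross direction (either edge down); the trigger has sprung back (under 0.03 rad) (x of board in the frame of station between -0.01 and 0.01 m and y of board in the frame of station between -0.016 and 0.016 m and z of board in the frame of station between 0.091 and 0.109 m and angle between board's own z axis and vertical between 2.13 and 2.41 rad and angle between the y axis of board and the y axis of station, either way round below 0.12 rad and linear speed of board below 0.02 m/s and value of joint trigger below 0.03 rad); the robot touches nothing.
It fails at once if the board is dropped (moves faster than 0.6 m/s out of the gripper) (linear speed of board above 0.6 m/s and contact force between the fingers and board below 0.05 N).
It fails at once if another thing on the bench is moved more than 30 mm (distance of any of pliers, strippers, screwdriver, spool, meter, parts_box, relay_board from where it was at the start of the episode above 0.03 m).
It also fails if it takes over 61 s, if anything falls off the work surface, if the arm or the gripper's body presses on something with over 40 N, if the wrist force passes 120 N, or if a joint passes its speed limit or range.

### The arm

A 6-joint arm with a two-finger parallel gripper is mounted at the origin on the work surface. World frame = base frame: x ahead of the robot, y to its left, z up, the work surface at z = 0. Lengths are in mm, angles in degrees, forces in N, time in s.
With the tool pointing down it reaches from about 350 to 850 mm from the base axis. Payload 8.1 kg.
Tool frame: the origin (TCP) lies midway between the tips of the shut fingers; the grasp point (between the pads) lies 19 mm behind it; z points along the fingers, y is the line along which they close (so a half turn about z gives the same grasp; the last joint's range is limited). The gripper opens to 85 mm and grips with 20 to 120 N. Pads are 22 mm wide; open, the fingers measure 114 mm over their backs; the gripper's body (76 mm by 85 mm) begins 54 mm behind the grasp point. The pads swing forward as they close: fully open they stand 13 mm farther back than shut.
Start: joints at [-69.122, 7.471, 85.268, -0, 87.261, -4.893], TCP at [260.891, -540.316, 231.292] pointing down, gripper open.
Joint ranges: [-169.43, 169.43], [-51.17, 129.36], [1.28, 143.12], [-76.62, 256.62], [0, 156.53], [-152.29, 152.29]. Speed limits (degrees/s): [136.94, 136.94, 159.86, 180, 180, 180].

### API

Orientations are given as [roll, pitch, yaw] about the fixed x, y, z axes, in that order (R = Rz(yaw) Ry(pitch) Rx(roll)).
In Python, from bench import sensors, optics, r gives the robot as it stands.
- The arm moves only by the tool apply_moves, never from a script. Its argument "targets" is a list of rows, each a list of 7 numbers: the shift along the tool's x, y, z in mm, then the turn, a rotation vector about the tool's x, y, z in rad, then the closure, from 0 (fully open) to 1 (shut). In form: [[x, y, z, wx, wy, wz, claw], ...]. A call has 1 to 20 rows; each row shifts and turns the commanded pose from where the row before left it, along the tool's axes as they then stand; what a row does not reach is not made up. A row lasts 1/8 s, in which the tool goes at most 62.5 mm and 10.7 degrees, less where a joint would pass 70% of its speed; a pose out of reach is approached as far as the arm can. A call is refused whole if a number of a shift passes 62.5 or a number of a turn 0.188, either way. A call with a gripper value outside its range is refused whole. The fingers move at their own pace and stop on an object; "force" is the grip in N (left out, the last holds). Time passes only in rows, so rows that do not move let the fingers close. It gives the time, the measured TCP pose, the force, the opening and the grip force at its end, in the units of the state.
- sensors.sense(): the state, without advancing time (a new reading comes with each control period).
- optics.snapshot(name): name is "scene" or "top" or "wrist"; returns the picture (400x640x3 uint8, red, green, blue); there is no depth.
- optics.get_calibration(name): a dict with "camera_matrix" (3x3 intrinsics, pixels), "pose" (4x4, takes a point from camera to world coordinates). Camera axes: x right, y down, z forward; pixel columns grow to the right and rows downward; lengths in mm; the calibration is good to about 2 mm. The wrist camera is an equidistant fisheye: a pixel r from the principal point sees the ray r / f radians off the axis. A picture is of the moment at which its call begins: read the wrist's pose just before it. get_calibration takes no time and is no camera call; for the wrist camera it gives the pose at the moment of the call.
- r.hand_in(): hands the job in; it is judged then, once.
The state is a dict: "time": time; "joint_pos": joint angles; "qd": joint speeds; "joint_efforts": joint torques, N m; "tool_pos": TCP position; "tcp_rot": TCP orientation; "ft_force": force on the tool from outside, world axes, zero at the start; "wrist_torque": the same for the moment, N m; "finger_gap": finger opening in mm; "grip_force": force on a finger pad.
Only numpy, scipy, OpenCV 4.12 (cv2) and the standard library are available. Lean on these libraries where they do the work, as an engineer would, in place of code of your own. Each camera call takes 0.05 s, during which the arm holds its last target. There are 200 camera calls.

## Working session

There is one attempt and no reset: what is moved stays moved. The work goes in short steps, Python scripts to look and compute and a tool call to move; the robot and the scene stay as the last step left them, time stands still between calls to the robot, and variables do not carry over. Pictures are saved under pics/ and viewed, at most 10 in all, crops included, and the job is handed in when it is done.

Besides the shell and the picture viewer there is one more tool, called after "Call:" in YAML: its name, and indented under it one key for each argument. apply_moves: Moves the arm, as the interface text tells. Its arguments: {"type":"object","properties":{"targets":{"type":"array"},"force":{"type":"number"}},"required":["targets"]}

```bash
mkdir -p pics; ls; python3 - <<'E'
from bench import sensors, optics, r
import cv2,numpy as np
print(sensors.sense())
for n in("scene","top"):
    cv2.imwrite(f"pics/{n}0.png",optics.snapshot(n)[:,:,::-1]);c=optics.get_calibration(n);print(np.round(c["camera_matrix"],1),np.round(c["pose"],3))
E
```

```text
pics
{'time': 0.0, 'joint_pos': array([-6.91239687e+01,  7.51659016e+00,  8.53306560e+01,  5.07810797e-04,
        8.72597226e+01, -4.89499997e+00]), 'qd': array([ 0.01885612, -0.12731141, -0.00780322,  0.0773897 , -0.02815154,
       -0.00778564]), 'joint_efforts': array([ 1.99239339e-04, -5.69413161e+01, -5.00541186e+01, -2.20318775e-04,
        1.47904514e-02,  6.61820695e-05]), 'tool_pos': array([ 260.6734951 , -539.80505019,  230.21577015]), 'tcp_rot': array([-1.79893465e+02, -9.63297308e-03,  2.57709975e+01]), 'ft_force': array([-0.47096863, -0.03666298, -0.39940756]), 'wrist_torque': array([0.04014085, 0.00986603, 0.03327657]), 'grip_force': 0.0, 'finger_gap': 85.12183269883243}
[[367.    0.  317.3]
 [  0.  367.  201.8]
 [  0.    0.    1. ]] [[-6.09000e-01  6.30000e-01 -4.82000e-01  9.93626e+02]
 [ 7.93000e-01  4.78000e-01 -3.77000e-01  3.82845e+02]
 [-7.00000e-03 -6.12000e-01 -7.91000e-01  9.96111e+02]
 [ 0.00000e+00  0.00000e+00  0.00000e+00  1.00000e+00]]
[[469.8   0.  314.3]
 [  0.  469.8 195.8]
 [  0.    0.    1. ]] [[ 2.000000e-02 -9.940000e-01  1.090000e-01  3.196910e+02]
 [-1.000000e+00 -2.000000e-02  8.000000e-03 -1.821200e+01]
 [-6.000000e-03 -1.090000e-01 -9.940000e-01  1.558935e+03]
 [ 0.000000e+00  0.000000e+00  0.000000e+00  1.000000e+00]]
```

View pics/scene0.png

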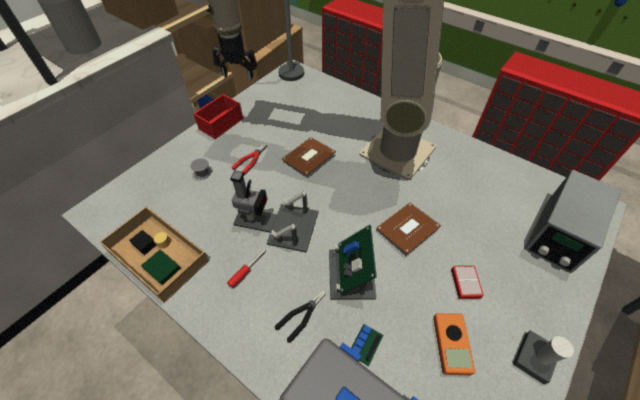

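View pics/top0.png

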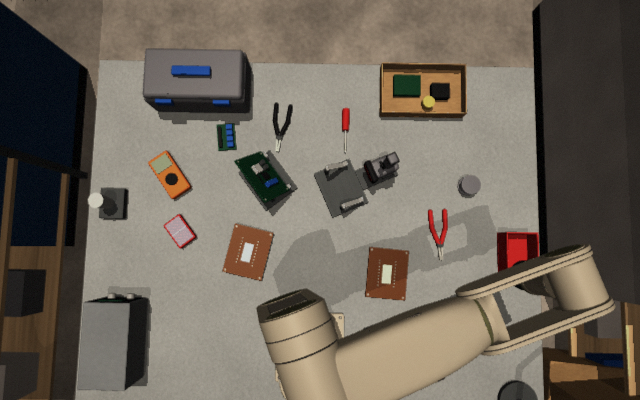

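The scene picture shows the green board standing in a holder at (353,258), the scan cradle at (292,228) and the grey scanner at (245,200). In the top picture they are at (263,180), (341,187) and (380,168).

Possible look-alikes, by top-picture pixel:
- Two brown boards at (248,251) and (387,273): wrong colour.
- Relay board at (227,136): small, with blue blocks.
- Green thing in the tray at (407,85): lying flat.

Only the one at (263,180) is dark green and standing on a sloping holder. I'll confirm it in a crop.

```bash
python3 - <<'E'
import cv2,numpy as np
t=cv2.imread("pics/top0.png");s=cv2.imread("pics/scene0.png")
a=cv2.resize(t[135:235,220:420],None,fx=4,fy=4,interpolation=cv2.INTER_CUBIC)[:300]
a=cv2.resize(t[140:222,225:415],(800,345),interpolation=cv2.INTER_CUBIC)
b=cv2.resize(s[165:305,220:400],(328,255),interpolation=cv2.INTER_CUBIC)
b=cv2.copyMakeBorder(b,0,0,0,800-328,cv2.BORDER_CONSTANT)
c=cv2.resize(s[165:260,225:325],(268,255),interpolation=cv2.INTER_CUBIC); b[:,400:668]=c
cv2.imwrite("pics/crop1.png",np.vstack([a,b]))
E
```

```text
(no output)
```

View pics/crop1.png

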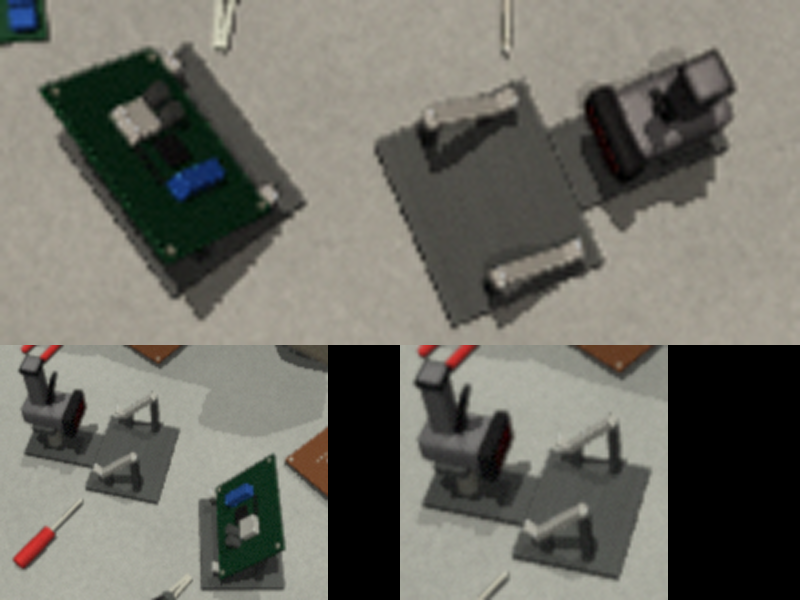

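The crop confirms it: the green board with white, black and blue parts sits on the plain holder, and the cradle at right has the scanner at its foot. Now I'll measure.

```bash
cat > h.py <<'E'
import numpy as np, cv2
from scipy.spatial.transform import Rotation as Rn
from bench import sensors, optics, r
def rays(cal,uv,fish=False):
    uv=np.atleast_2d(np.array(uv,float));K=np.array(cal["camera_matrix"]);P=np.array(cal["pose"])
    xy=(uv-K[:2,2])/[K[0,0],K[1,1]]
    if fish:
        th=np.linalg.norm(xy,axis=1,keepdims=True);d=np.hstack([xy/np.maximum(th,1e-9)*np.sin(th),np.cos(th)])
    else: d=np.hstack([xy,np.ones((len(xy),1))])
    return P[:3,3],d@P[:3,:3].T
def cast(cal,uv,z,fish=False):
    o,d=rays(cal,uv,fish);return o+d*((np.atleast_1d(z)-o[2])/d[:,2])[:,None]
def proj(cal,X,fish=False):
    K=np.array(cal["camera_matrix"]);P=np.array(cal["pose"]);p=(np.atleast_2d(X)-P[:3,3])@P[:3,:3]
    if fish:
        n=np.linalg.norm(p[:,:2],axis=1,keepdims=True);xy=p[:,:2]/n*np.arctan2(n,p[:,2:])
    else: xy=p[:,:2]/p[:,2:]
    return xy*[K[0,0],K[1,1]]+K[:2,2]
E
python3 - <<'E'
from h import *
t=cv2.imread("pics/top0.png");c=optics.get_calibration("top")
b,g,rr=[t[:,:,i].astype(int) for i in range(3)]
m=((g>rr+12)&(g>b+5)).astype(np.uint8); m[:150]=0; m[215:]=0; m[:,:225]=0;m[:,310:]=0
cs=max(cv2.findContours(m,0,1)[0],key=cv2.contourArea);h=cv2.convexHull(cs)
q=cv2.approxPolyN(h,4)[0].astype(float);print("board px",q.tolist())
for z in(151.7,51.7):print(z,np.round(cast(c,q,z),0)[:,:2].tolist())
k=lambda x,y:(225+x/4.21,140+y/4.21)
print("foot",np.round(cast(c,[k(375,150),k(525,85),k(602,262),k(455,325)],12))[:,:2].tolist())
print("rail lip ends",np.round(cast(c,[k(508,97),k(577,248)],[58,58]))[:,:2].tolist(),"up ends",np.round(cast(c,[k(430,115),k(495,283)],115))[:,:2].tolist())
print("grip top",np.round(cast(c,[k(708,75)],222)))
E
```

```text
board px [[289.0, 189.0], [264.0, 203.0], [233.0, 161.0], [261.0, 151.0]]
151.7 [[493.0, 70.0], [449.0, 145.0], [575.0, 243.0], [608.0, 159.0]]
51.7 [[505.0, 77.0], [458.0, 156.0], [593.0, 262.0], [628.0, 171.0]]
foot [[557.0, -3.0], [611.0, -121.0], [471.0, -183.0], [419.0, -68.0]]
rail lip ends [[593.0, -105.0], [477.0, -159.0]] up ends [[568.0, -44.0], [444.0, -94.0]]
grip top [[ 581. -232.  222.]]
```

Rough measurements, checked against the given sizes:
- **Board:** upper edge 160 mm long, centre about (539,159), slope heading about -52°.
- **Station:** foot 130 mm on one side, origin about (514,-93), heading about -65.5°. The grip at 158 mm along x agrees.

Next I move over the station for a closer wrist view.

Call:
apply_moves:
  targets:
    - [0, 0, -55, 0, 0, 0, 0]
    - [0, 0, -55, 0, 0, 0, 0]
    - [0, 0, -55, 0, 0, 0, 0]
    - [0, 0, -55, 0, 0, 0, 0]
    - [47, -37, 0, 0, 0, 0, 0]
    - [47, -37, 0, 0, 0, 0, 0]
    - [47, -37, 0, 0, 0, 0, 0]
    - [47, -37, 0, 0, 0, 0, 0]
    - [47, -37, 0, 0, 0, 0, 0]
    - [47, -37, 0, 0, 0, 0, 0]
    - [47, -37, 0, 0, 0, 0, 0]
    - [47, -37, 0, 0, 0, 0, 0]
    - [47, -37, 0, 0, 0, 0, 0]
    - [47, -37, 0, 0, 0, 0, 0]
    - [0, 0, 0, 0, 0, 0, 0]
    - [0, 0, 0, 0, 0, 0, 0]

```text
time: 2.1
tool_pos: [523.2, -2.7, 450.8]
tcp_rot: [-180.0, 0.1, 25.8]
ft_force: [0.2, -1.3, -0.2]
finger_gap: 85.2
grip_force: 0.0
```

```bash
python3 - <<'E'
from h import *
s=sensors.sense();print(s["time"],s["joint_pos"].round(1),s["tool_pos"].round(1),s["tcp_rot"].round(1))
c=optics.get_calibration("wrist");im=optics.snapshot("wrist")
cv2.imwrite("pics/w1.png",im[:,:,::-1]);print(np.round(c["camera_matrix"],1),np.round(c["pose"],3).tolist())
np.savez("w1.npz",camera_matrix=c["camera_matrix"],pose=c["pose"])
E
```

```text
2.1 [ -5.9  -3.2  73.5  -0.  109.8  58.3] [523.2  -2.7 450.8] [-1.80e+02  1.00e-01  2.58e+01]
[[309.7   0.  316.8]
 [  0.  309.7 199.6]
 [  0.    0.    1. ]] [[0.435, -0.868, -0.238, 583.419], [-0.901, -0.419, -0.115, 25.496], [-0.0, 0.265, -0.964, 594.381], [0.0, 0.0, 0.0, 1.0]]
```

View pics/w1.png

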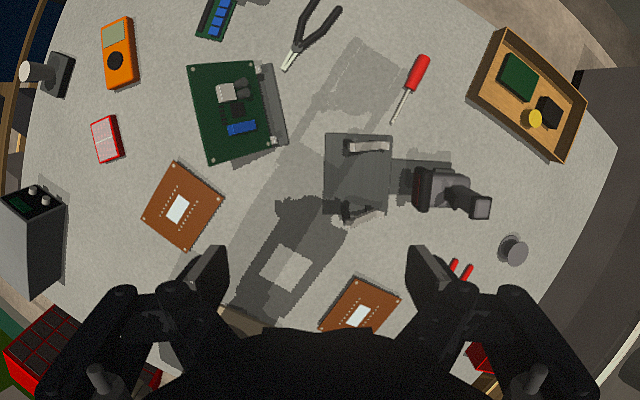

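The wrist view shows the board at (235,112), the station foot at (357,165) and the grip top at (481,207). I'll enlarge it to read the corners.

```bash
python3 - <<'E'
from h import *
t=cv2.imread("pics/w1.png");c=dict(np.load("w1.npz"))
b,g,rr=[t[:,:,i].astype(int) for i in range(3)]
m=((g>rr+12)&(g>b+5)).astype(np.uint8); m[:50]=0; m[175:]=0; m[:,:180]=0;m[:,290:]=0
cs=max(cv2.findContours(m,0,1)[0],key=cv2.contourArea)
q=cv2.approxPolyN(cv2.convexHull(cs),4)[0].astype(float);print(q.tolist())
for z in(151.7,51.7):print(z,np.round(cast(c,q,z,True),1)[:,:2].tolist())
v=cv2.convertScaleAbs(t[120:235,310:510],alpha=1.6,beta=10)
cv2.imwrite("pics/c2.png",cv2.resize(v,(800,460),interpolation=cv2.INTER_CUBIC))
E
```

```text
[[272.0, 147.0], [207.0, 167.0], [185.0, 64.0], [253.0, 60.0]]
151.7 [[516.6, 65.1], [447.8, 144.2], [577.5, 241.5], [620.1, 144.4]]
51.7 [[501.5, 74.0], [417.2, 171.0], [576.1, 290.2], [628.4, 171.3]]
```

View pics/c2.png

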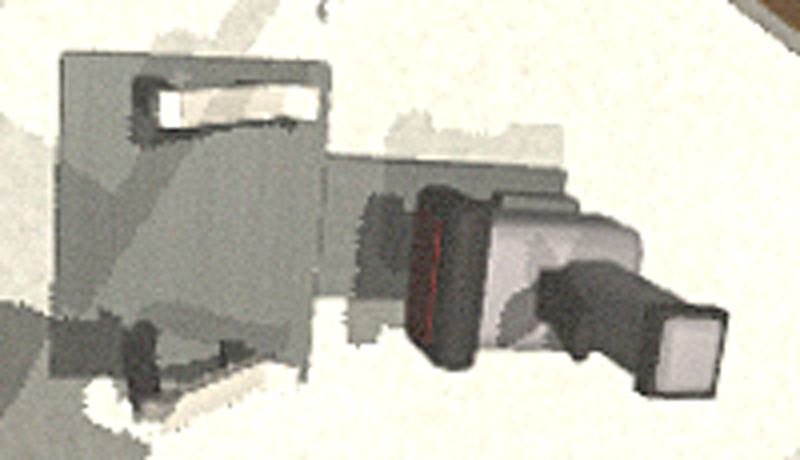

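The crop shows:
- Foot corners at (62,52), (328,62), (303,378) and (50,376).
- Upper rail from (158,108) to (318,102).
- Scanner grip top centred at (684,352).

```bash
python3 - <<'E'
from h import *
c=dict(np.load("w1.npz"));k=lambda x,y:(310+x/4,120+y/4)
f=cast(c,[k(62,52),k(328,62),k(303,378),k(50,376)],12,True)[:,:2];print("foot",f.round(1).tolist(),f.mean(0),[np.linalg.norm(f[i]-f[i-1]).round(1) for i in range(4)])
for a,b in((0,1),(3,2),(1,2),(0,3)):d=f[b]-f[a];print(np.degrees(np.arctan2(d[1],d[0])).round(1))
print("rail",cast(c,[k(158,108),k(318,102)],[115,58],True).round(1).tolist(),"rail2",cast(c,[k(150,415),k(285,365)],[115,58],True).round(1).tolist())
gq=cast(c,[k(650,312),k(728,310),k(716,395),k(640,393)],222,True)[:,:2];print("grip",gq.mean(0),[np.linalg.norm(gq[i]-gq[i-1]).round(1) for i in range(4)])
# hypotheses projected
def pts(o,yaw):
    a=np.radians(yaw);d=np.array([np.cos(a),np.sin(a),0]);n=np.array([-d[1],d[0],0]);return lambda x,y,z:np.r_[o,0]+x*d+y*n+[0,0,z]
P=pts((514,-93),-65.5)
print("pred",proj(c,[P(-16.5,64,115),P(52,64,58),P(-16.5,-64,115),P(52,-64,58),P(158,0,222)],True).round(1).tolist(),"meas",[k(158,108),k(318,102),k(684,352)])
# holder board
Q=pts((539,159),-52)
b=[Q(s*41.8+2.3,y,100-s*49.8+1.9) for s,y in((1,-80),(-1,-80),(-1,80),(1,80))]
print("board pred",proj(c,b,True).round(1).tolist())
ct=optics.get_calibration("top");print("top pred",proj(ct,b).round(1).tolist())
E
```

```text
foot [[562.7, -2.2], [615.8, -117.7], [471.7, -182.1], [417.7, -66.7]] [516.96056963 -92.15916512] [np.float64(158.7), np.float64(127.1), np.float64(157.9), np.float64(127.4)]
-65.3
-64.9
-155.9
-156.0
rail [[563.2, -40.4, 115.0], [595.4, -110.6, 58.0]] rail2 [[449.7, -95.0, 115.0], [482.3, -154.8, 58.0]]
grip [ 579.42441215 -229.84811956] [np.float64(29.1), np.float64(32.7), np.float64(31.3), np.float64(32.6)]
pred [[356.4, 148.9], [390.6, 147.1], [352.4, 226.5], [385.5, 216.2], [484.5, 210.2]] meas [(349.5, 147.0), (389.5, 145.5), (481.0, 208.0)]
board pred [[271.9, 146.0], [209.8, 165.6], [186.2, 64.3], [252.0, 59.1]]
top pred [[289.5, 189.6], [265.3, 202.1], [234.3, 160.2], [260.4, 150.7]]
```

Both views agree. The rails, lips and grip put the station origin at about (514,-87.5) with yaw -65.5°, and the foot sits about 6 mm forward of it. The board centre is (539,159) with yaw -52°, and its predicted corners match to 1–3 px in both views. Next I plan the pre-grasp pose.

```bash
cat >> h.py <<'E'
def frame(o,yaw):
    a=np.radians(yaw);d=np.array([np.cos(a),np.sin(a),0]);Z=np.array([0,0,1.]);c,s=np.cos(np.radians(50)),np.sin(np.radians(50))
    return np.r_[o,0.],d,c*d-s*Z,s*d+c*Z   # origin, x, downslope, outward normal
def slopepose(o,yaw,inset,sign,lift=(0,0,0)):
    O,d,sl,n=frame(o,yaw);y=sign*n
    return np.column_stack([np.cross(y,sl),y,sl]),O+[0,0,100]+sl*(inset-65)+np.array(lift)
def rows(R,p,n,cur=None):
    s=sensors.sense();R0=Rn.from_euler('xyz',s["tcp_rot"],degrees=True).as_matrix() if cur is None else cur[0];p0=s["tool_pos"] if cur is None else cur[1]
    w=Rn.from_matrix(R0.T@R).as_rotvec()/n;dp=R0.T@(p-p0)
    E=Rn.from_rotvec(w).as_matrix();S=sum(np.linalg.matrix_power(E,i) for i in range(n));q=np.linalg.solve(S,dp)
    print(n,"rows of",q.round(1).tolist(),w.round(4).tolist(),"| max",abs(q).max().round(1),np.degrees(np.linalg.norm(w)).round(1))
    return R,p
E
python3 - <<'E'
from h import *
R,p=slopepose((539,159),-52,-72,1);print(p)
k=rows(R,p,10); rows(R,p+R[:,2]*100,4,k)
E
```

```text
[484.78367917 228.39372617 204.94808871]
10 rows of [8.2, -29.0, 17.1] [-0.0695, 0.0075, -0.0205] | max 29.0 4.2
4 rows of [-0.0, 0.0, 25.0] [0.0, 0.0, 0.0] | max 25.0 0.0
```

Call:
apply_moves:
  targets:
    - [8.2, -29, 17.1, -0.0695, 0.0075, -0.0205, 0]
    - [8.2, -29, 17.1, -0.0695, 0.0075, -0.0205, 0]
    - [8.2, -29, 17.1, -0.0695, 0.0075, -0.0205, 0]
    - [8.2, -29, 17.1, -0.0695, 0.0075, -0.0205, 0]
    - [8.2, -29, 17.1, -0.0695, 0.0075, -0.0205, 0]
    - [8.2, -29, 17.1, -0.0695, 0.0075, -0.0205, 0]
    - [8.2, -29, 17.1, -0.0695, 0.0075, -0.0205, 0]
    - [8.2, -29, 17.1, -0.0695, 0.0075, -0.0205, 0]
    - [8.2, -29, 17.1, -0.0695, 0.0075, -0.0205, 0]
    - [8.2, -29, 17.1, -0.0695, 0.0075, -0.0205, 0]
    - [0, 0, 0, 0, 0, 0, 0]
    - [0, 0, 0, 0, 0, 0, 0]

```text
time: 3.65
tool_pos: [486.1, 228.6, 206.6]
tcp_rot: [140.1, -0.1, 37.9]
ft_force: [0.3, 0.7, 0.3]
finger_gap: 85.7
grip_force: 0.0
```

```bash
python3 - <<'E'
from h import *
s=sensors.sense();print(s["joint_pos"].round(1))
c=optics.get_calibration("wrist");im=optics.snapshot("wrist")[:,:,::-1].copy()
np.savez("w2.npz",camera_matrix=c["camera_matrix"],pose=c["pose"])
O,d,sl,n=frame((539,159),-52);w=np.cross(n,sl)
X=[O+[0,0,100]+sl*a*65+w*b*80+n*3 for a,b in((-1,-1),(-1,1),(1,1),(1,-1))]
print(proj(c,X,True).round(1).tolist())
cv2.imwrite("pics/w2.png",im)
R,p=slopepose((539,159),-52,28,1);rows(R,p,5)
E
```

```text
[ 44.9   2.2 102.5 -40.   83.  104.9]
[[317.5, 302.5], [317.0, 98.7], [317.0, 105.6], [317.4, 241.7]]
5 rows of [-0.3, -0.4, 20.3] [-0.0002, -0.0003, -0.0007] | max 20.3 0.0
```

View pics/w2.png

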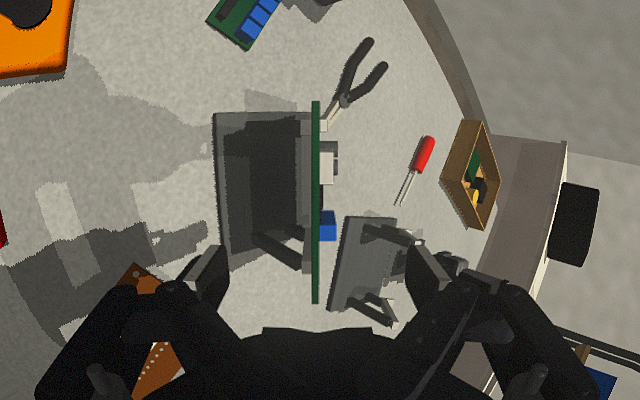

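The board's edge is vertical at column 316, rows 101–303. That matches the prediction to about 1 mm and is centred between the fingers. Going in and gripping.

Call:
apply_moves:
  targets:
    - [0, 0, 20, 0, 0, 0, 0]
    - [0, -0.5, 20, 0, 0, 0, 0]
    - [0, -0.5, 20, 0, 0, 0, 0]
    - [0, 0, 20, 0, 0, 0, 0]
    - [0, 0, 20, 0, 0, 0, 0]
    - [0, 0, 0, 0, 0, 0, 0.5]
    - [0, 0, 0, 0, 0, 0, 1]
    - [0, 0, 0, 0, 0, 0, 1]
    - [0, 0, 0, 0, 0, 0, 1]
    - [0, 0, 0, 0, 0, 0, 1]
    - [0, 0, 0, 0, 0, 0, 1]
    - [0, 0, 0, 0, 0, 0, 1]
  force: 50

```text
time: 5.2
tool_pos: [525.1, 179.6, 129.2]
tcp_rot: [140.0, -0.1, 38.0]
ft_force: [0.3, -2.0, 5.9]
finger_gap: 5.2
grip_force: 50.0
```

Gripped, with the gap at 5.2 mm. I'll lift straight up and plan the flip from the actual grasp.

Call:
apply_moves:
  targets:
    - [0, 6.4, -7.7, 0, 0, 0, 1]
    - [0, 12.8, -15.3, 0, 0, 0, 1]
    - [0, 25.7, -30.6, 0, 0, 0, 1]
    - [0, 25.7, -30.6, 0, 0, 0, 1]
    - [0, 25.7, -30.6, 0, 0, 0, 1]
    - [0, 25.7, -30.6, 0, 0, 0, 1]
    - [0, 0, 0, 0, 0, 0, 1]
    - [0, 0, 0, 0, 0, 0, 1]

```text
time: 6.2
tool_pos: [524.0, 179.5, 317.6]
tcp_rot: [140.1, -0.0, 38.0]
ft_force: [-0.5, -0.1, -2.1]
finger_gap: 4.8
grip_force: 49.3
```

```bash
cat >> h.py <<'E'
def boardpose(o,yaw,flip):
    O,d,sl,n=frame(o,yaw);z=-n if flip else n
    return np.column_stack([sl,np.cross(z,sl),z]),O+[0,0,100]
def tool_for_place(o,yaw,dz):
    Rb,pb=boardpose((539,159),-52,False);Rt=Rn.from_euler('xyz',[140,-.1,38],degrees=True).as_matrix();pt=np.array([525.1,179.6,129.2])
    A=Rb.T@Rt;a=Rb.T@(pt-pb);Rb2,pb2=boardpose(o,yaw,True)
    return Rb2@A,pb2+Rb2@a+[0,0,dz]
E
python3 - <<'E'
from h import *
s=sensors.sense();print(s["time"],s["joint_pos"].round(1),s["tool_pos"].round(1),s["finger_gap"],s["grip_force"])
R,p=tool_for_place((514,-87.5),-65.5,130)
print(p)
R0=Rn.from_euler('xyz',s["tcp_rot"],degrees=True).as_matrix()
Rm=R0@Rn.from_rotvec([0,0,-np.pi/2]).as_matrix()
k=rows(Rm,(s["tool_pos"]+p)/2,10);rows(R,p,10,k)
E
```

```text
6.2 [ 38.2  -4.1  96.9 -40.   87.9  92. ] [524.  179.5 317.6] 4.767803137716792 49.34555768966675
[502.28654332 -65.96717985 259.48461614]
10 rows of [-10.7, -1.8, 8.0] [-0.0, -0.0, -0.1571] | max 10.7 9.0
10 rows of [0.4, -10.2, 8.3] [0.0118, 0.0117, -0.1386] | max 10.2 8.0
```

Call:
apply_moves:
  targets:
    - [-10.7, -1.8, 8, 0, 0, -0.1571, 1]
    - [-10.7, -1.8, 8, 0, 0, -0.1571, 1]
    - [-10.7, -1.8, 8, 0, 0, -0.1571, 1]
    - [-10.7, -1.8, 8, 0, 0, -0.1571, 1]
    - [-10.7, -1.8, 8, 0, 0, -0.1571, 1]
    - [-10.7, -1.8, 8, 0, 0, -0.1571, 1]
    - [-10.7, -1.8, 8, 0, 0, -0.1571, 1]
    - [-10.7, -1.8, 8, 0, 0, -0.1571, 1]
    - [-10.7, -1.8, 8, 0, 0, -0.1571, 1]
    - [-10.7, -1.8, 8, 0, 0, -0.1571, 1]
    - [0, 0, 0, 0, 0, 0, 1]

```text
time: 7.58
tool_pos: [513.0, 56.0, 287.0]
tcp_rot: [-179.9, 39.9, 128.0]
ft_force: [0.6, 0.6, -1.5]
finger_gap: 5.3
grip_force: 49.3
```

Call:
apply_moves:
  targets:
    - [0.4, -10.2, 8.3, 0.0118, 0.0117, -0.1386, 1]
    - [0.4, -10.2, 8.3, 0.0118, 0.0117, -0.1386, 1]
    - [0.4, -10.2, 8.3, 0.0118, 0.0117, -0.1386, 1]
    - [0.4, -10.2, 8.3, 0.0118, 0.0117, -0.1386, 1]
    - [0.4, -10.2, 8.3, 0.0118, 0.0117, -0.1386, 1]
    - [0.4, -10.2, 8.3, 0.0118, 0.0117, -0.1386, 1]
    - [0.4, -10.2, 8.3, 0.0118, 0.0117, -0.1386, 1]
    - [0.4, -10.2, 8.3, 0.0118, 0.0117, -0.1386, 1]
    - [0.4, -10.2, 8.3, 0.0118, 0.0117, -0.1386, 1]
    - [0.4, -10.2, 8.3, 0.0118, 0.0117, -0.1386, 1]
    - [0, 0, 0, 0, 0, 0, 1]
    - [0, 0, 0, 0, 0, 0, 1]

```text
time: 9.07
tool_pos: [502.6, -64.9, 259.0]
tcp_rot: [-140.0, 0.1, -155.8]
ft_force: [0.3, 1.6, -2.4]
finger_gap: 5.1
grip_force: 49.3
```

```bash
python3 - <<'E'
from h import *
s=sensors.sense();print(s["joint_pos"].round(1))
R,p=tool_for_place((514,-87.5),-65.5,130);print(p);rows(R,p,1)
c=optics.get_calibration("wrist");im=optics.snapshot("wrist")[:,:,::-1].copy()
np.savez("w3.npz",camera_matrix=c["camera_matrix"],pose=c["pose"]);cv2.imwrite("pics/w3.png",im)
ct=optics.get_calibration("top");t=optics.snapshot("top")[:,:,::-1];cv2.imwrite("pics/t3.png",t)
# predicted station points in wrist & board corners
O,d,sl,n=frame((514,-87.5),-65.5);w=np.array([-d[1],d[0],0])
X=[O+x*d+y*w+[0,0,z] for x,y,z in((-16.5,64,115),(52,64,58),(-16.5,-64,115),(52,-64,58),(158,0,222),(124,0,196))]
print(proj(c,X,True).round(1).tolist())
v=np.hstack([cv2.resize(im,(640,400))[:, :],np.zeros((400,0,3),np.uint8)])
v=np.vstack([cv2.resize(im[:290,170:500],(800,703))[:420],cv2.resize(t[130:230,290:420],(234,180))@np.eye(3) if 0 else np.zeros((0,800,3),np.uint8)])
a=cv2.resize(im,(640,400));b=cv2.resize(t[130:230,290:450],(320,200),interpolation=cv2.INTER_CUBIC)
o=np.zeros((600,640,3),np.uint8);o[:400]=a;o[400:,:320]=b
cv2.imwrite("pics/v3.png",o)
E
```

```text
[ 13.3 -17.6 114.9 -40.3  77.3 -93.6]
[502.28654332 -65.96717985 259.48461614]
1 rows of [0.7, -1.0, 0.1] [0.0005, -0.0003, -0.0037] | max 1.0 0.2
[[408.1, 261.1], [376.0, 229.4], [418.0, 124.3], [379.9, 121.7], [202.0, 190.1], [242.1, 190.0]]
```

View pics/v3.png

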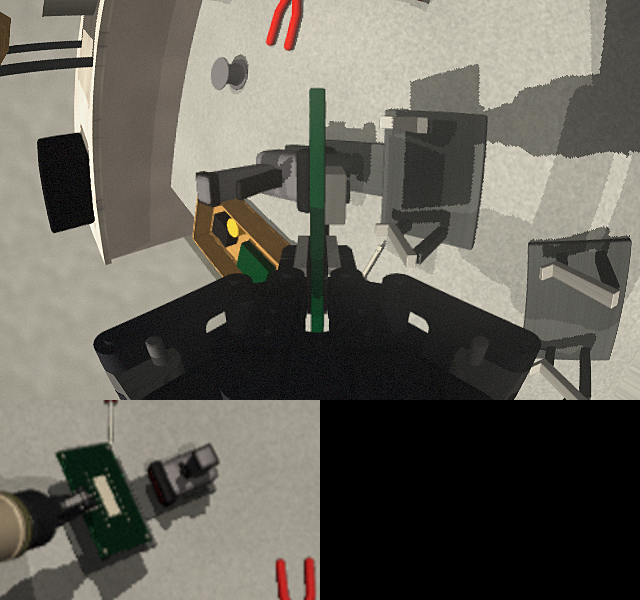

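The board is turned over with its label outward. The rails, lips and grip lie within 2–4 px (about 2 mm) of their predicted pixels. Lowering to about 12 mm above the seat.

Call:
apply_moves:
  targets:
    - [0.7, -1, 0.1, 0, 0, -0.0037, 1]
    - [0, 12.6, 15.1, 0, 0, 0, 1]
    - [0, 12.6, 15.1, 0, 0, 0, 1]
    - [0, 12.6, 15.1, 0, 0, 0, 1]
    - [0, 12.6, 15.1, 0, 0, 0, 1]
    - [0, 12.6, 15.1, 0, 0, 0, 1]
    - [0, 12.6, 15.1, 0, 0, 0, 1]
    - [0, 0, 0, 0, 0, 0, 1]
    - [0, 0, 0, 0, 0, 0, 1]

```text
time: 10.3
tool_pos: [502.9, -67.0, 142.7]
tcp_rot: [-140.0, -0.1, -155.4]
ft_force: [0.5, 0.6, -1.3]
finger_gap: 5.0
grip_force: 49.4
```

```bash
python3 - <<'E'
from h import *
R,p=tool_for_place((514,-87.5),-65.5,0);print(p,sensors.sense()["ft_force"]);rows(R,p,8)
E
```

```text
[502.28654332 -65.96717985 129.48461614] [ 0.50460831  0.6356436  -1.2733374 ]
8 rows of [0.0, 1.2, 1.2] [-0.0001, 0.0001, 0.0005] | max 1.2 0.0
```

Call:
apply_moves:
  targets:
    - [0, 1.2, 1.3, 0, 0, 0, 1]
    - [0, 1.2, 1.3, 0, 0, 0, 1]
    - [0, 1.2, 1.3, 0, 0, 0, 1]
    - [0, 1.2, 1.3, 0, 0, 0, 1]
    - [0, 1.2, 1.3, 0, 0, 0, 1]
    - [0, 0, 0, 0, 0, 0, 1]
    - [0, 0, 0, 0, 0, 0, 1]

```text
time: 11.18
tool_pos: [502.3, -66.6, 133.3]
tcp_rot: [-140.0, -0.2, -155.4]
ft_force: [0.0, -0.5, -2.1]
finger_gap: 5.0
grip_force: 49.4
```

Call:
apply_moves:
  targets:
    - [0, 1.2, 1.3, 0, 0, 0, 1]
    - [0, 1, 1.2, 0, 0, 0, 1]
    - [0, 0, 0, 0, 0, 0, 1]
    - [0, 0, 0, 0, 0, 0, 1]

```text
time: 11.68
tool_pos: [502.5, -66.4, 130.3]
tcp_rot: [-140.0, -0.1, -155.4]
ft_force: [0.3, 3.5, 1.0]
finger_gap: 5.1
grip_force: 49.9
```

First contact is coming from the lips. Continuing gently.

Call:
apply_moves:
  targets:
    - [0, 0.6, 0.8, 0, 0, 0, 1]
    - [0, 0, 0, 0, 0, 0, 1]
    - [0, 0, 0, 0, 0, 0, 1]

```text
time: 12.05
tool_pos: [503.0, -66.3, 130.0]
tcp_rot: [-139.9, -0.1, -155.4]
ft_force: [-1.5, 6.5, 5.9]
finger_gap: 5.5
grip_force: 50.9
```

Call:
apply_moves:
  targets:
    - [0, 0.6, 0.8, 0, 0, 0, 1]
    - [0, 0, 0, 0, 0, 0, 1]
    - [0, 0, 0, 0, 0, 0, 1]

```text
time: 12.42
tool_pos: [503.2, -66.2, 129.8]
tcp_rot: [-139.9, -0.0, -155.4]
ft_force: [-6.2, 9.7, 13.7]
finger_gap: 5.0
grip_force: 52.4
```

The force is purely up-slope, so the lips carry the board and the rails don't yet. I'll ease back and press toward the rails.

Call:
apply_moves:
  targets:
    - [0, 0.7, -0.8, 0, 0, 0, 1]
    - [0, 0.8, 0, 0, 0, 0, 1]
    - [0, 0, 0, 0, 0, 0, 1]
    - [0, 0, 0, 0, 0, 0, 1]

```text
time: 12.92
tool_pos: [502.7, -65.6, 129.4]
tcp_rot: [-139.9, -0.1, -155.4]
ft_force: [-1.1, 1.3, 7.9]
finger_gap: 5.0
grip_force: 50.8
```

Call:
apply_moves:
  targets:
    - [0, 0.8, 0, 0, 0, 0, 1]
    - [0, 0, 0, 0, 0, 0, 1]
    - [0, 0, 0, 0, 0, 0, 1]

```text
time: 13.3
tool_pos: [502.6, -65.4, 129.3]
tcp_rot: [-139.8, -0.1, -155.4]
ft_force: [0.9, -2.4, 9.2]
finger_gap: 5.0
grip_force: 50.6
```

Both rails and lips now carry load. Releasing.

Call:
apply_moves:
  targets:
    - [0, 0, 0, 0, 0, 0, 0.9]
    - [0, 0, 0, 0, 0, 0, 0.85]
    - [0, 0, 0, 0, 0, 0, 0.75]
    - [0, 0, 0, 0, 0, 0, 0.6]
    - [0, 0, 0, 0, 0, 0, 0.45]
    - [0, 0, 0, 0, 0, 0, 0.45]
    - [0, 0, 0, 0, 0, 0, 0.45]

```text
time: 14.18
tool_pos: [501.3, -64.6, 127.1]
tcp_rot: [-140.0, -0.2, -155.4]
ft_force: [0.8, 0.6, -0.2]
finger_gap: 47.1
grip_force: 0.0
```

```bash
python3 - <<'E'
from h import *
s=sensors.sense();print(s["joint_pos"].round(1),s["tool_pos"].round(1))
t=optics.snapshot("top")[:,:,::-1];a=optics.snapshot("scene")[:,:,::-1];w=optics.snapshot("wrist")[:,:,::-1]
o=np.zeros((600,800,3),np.uint8)
o[:320,:400]=cv2.resize(t[140:220,300:400],(400,320),interpolation=cv2.INTER_CUBIC)
o[:320,400:]=cv2.resize(a[165:261,220:340],(400,320),interpolation=cv2.INTER_CUBIC)
o[320:,:448]=cv2.resize(w,(448,280))
cv2.imwrite("pics/v4.png",o)
E
```

```text
[ 13.4  -8.6 122.  -44.   65.4 -82.6] [501.3 -64.6 127.1]
```

View pics/v4.png

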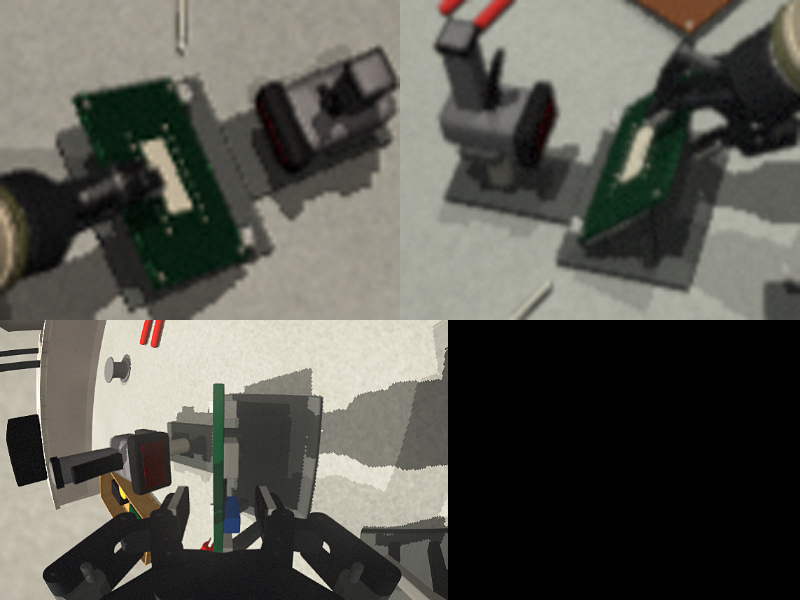

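The board is seated bare side out, with a lip visible past each end of its lower edge. Next: back out along the slope and plan the approach to the trigger.

Call:
apply_moves:
  targets:
    - [0, 0, -15, 0, 0, 0, 0.45]
    - [0, 0, -30, 0, 0, 0, 0.45]
    - [0, 0, -40, 0, 0, 0, 0.45]
    - [0, 0, -40, 0, 0, 0, 0.2]
    - [0, -20, -40, 0, 0, 0, 0]
    - [0, -20, -40, 0, 0, 0, 0]
    - [0, 0, 0, 0, 0, 0, 0]
    - [0, 0, 0, 0, 0, 0, 0]

```text
time: 15.32
tool_pos: [459.5, 28.1, 310.0]
tcp_rot: [-140.0, -0.1, -155.4]
ft_force: [-0.1, -0.0, -0.4]
finger_gap: 85.5
grip_force: 0.0
```

```bash
python3 - <<'E'
from h import *
s=sensors.sense();print(s["joint_pos"].round(1),s["tool_pos"].round(1))
O,d,sl,n=frame((514,-87.5),-65.5);Z=np.array([0,0,1.]);R=np.column_stack([np.cross(d,-Z),d,-Z]);p=O+153*d+[0,0,300]
R0=Rn.from_euler('xyz',s["tcp_rot"],degrees=True).as_matrix()
Rm=Rn.from_matrix(np.column_stack([np.cross(-d,-Z),-d,-Z])).as_matrix()@Rn.from_rotvec([0,0,np.pi/2]).as_matrix()
k=rows(Rm,(s["tool_pos"]+p)/2+[0,0,20],12);rows(R,p,12,k);print(p)
# check the seated board in top view
t=optics.snapshot("top")[:,:,::-1].astype(int);c=optics.get_calibration("top")
b,g,rr=t[:,:,0],t[:,:,1],t[:,:,2];m=((g>rr+12)&(g>b+5)).astype(np.uint8);m[:150]=0;m[225:]=0;m[:,:305]=0;m[:,:][:,375:]=0
cs=max(cv2.findContours(m,0,1)[0],key=cv2.contourArea);print(cv2.approxPolyN(cv2.convexHull(cs),4)[0].tolist())
w=np.array([-d[1],d[0],0]);print(proj(c,[O+[0,0,100]+a*65*sl+e*80*w+3*n for a,e in((-1,-1),(-1,1),(1,1),(1,-1))]).round(1).tolist())
E
```

```text
[ 26.9 -18.8 110.5 -39.9  90.3 -87.2] [459.5  28.1 310. ]
12 rows of [-8.7, -9.4, 3.2] [-0.0456, 0.0454, 0.1253] | max 9.4 8.1
12 rows of [-9.7, 8.6, 2.1] [0.0, 0.0, 0.1309] | max 9.7 7.5
[ 577.44806613 -226.72407444  300.        ]
[[338, 212], [317, 164], [343, 160], [362, 204]]
[[340.1, 212.5], [318.9, 164.2], [342.4, 159.5], [362.4, 204.5]]
```

The seated board's corners agree with the predicted seat to 1–2 px. Moving over the scanner.

Call:
apply_moves:
  targets:
    - [-8.7, -9.4, 3.2, -0.0456, 0.0454, 0.1253, 0]
    - [-8.7, -9.4, 3.2, -0.0456, 0.0454, 0.1253, 0]
    - [-8.7, -9.4, 3.2, -0.0456, 0.0454, 0.1253, 0]
    - [-8.7, -9.4, 3.2, -0.0456, 0.0454, 0.1253, 0]
    - [-8.7, -9.4, 3.2, -0.0456, 0.0454, 0.1253, 0]
    - [-8.7, -9.4, 3.2, -0.0456, 0.0454, 0.1253, 0]
    - [-8.7, -9.4, 3.2, -0.0456, 0.0454, 0.1253, 0]
    - [-8.7, -9.4, 3.2, -0.0456, 0.0454, 0.1253, 0]
    - [-8.7, -9.4, 3.2, -0.0456, 0.0454, 0.1253, 0]
    - [-8.7, -9.4, 3.2, -0.0456, 0.0454, 0.1253, 0]
    - [-8.7, -9.4, 3.2, -0.0456, 0.0454, 0.1253, 0]
    - [-8.7, -9.4, 3.2, -0.0456, 0.0454, 0.1253, 0]

```text
time: 16.88
tool_pos: [517.4, -100.3, 323.8]
tcp_rot: [-179.9, -0.2, 114.2]
ft_force: [-0.6, 0.4, 0.4]
finger_gap: 85.5
grip_force: 0.0
```

Call:
apply_moves:
  targets:
    - [-9.7, 8.6, 2.1, 0, 0, 0.1309, 0]
    - [-9.7, 8.6, 2.1, 0, 0, 0.1309, 0]
    - [-9.7, 8.6, 2.1, 0, 0, 0.1309, 0]
    - [-9.7, 8.6, 2.1, 0, 0, 0.1309, 0]
    - [-9.7, 8.6, 2.1, 0, 0, 0.1309, 0]
    - [-9.7, 8.6, 2.1, 0, 0, 0.1309, 0]
    - [-9.7, 8.6, 2.1, 0, 0, 0.1309, 0]
    - [-9.7, 8.6, 2.1, 0, 0, 0.1309, 0]
    - [-9.7, 8.6, 2.1, 0, 0, 0.1309, 0]
    - [-9.7, 8.6, 2.1, 0, 0, 0.1309, 0]
    - [-9.7, 8.6, 2.1, 0, 0, 0.1309, 0]
    - [-9.7, 8.6, 2.1, 0, 0, 0.1309, 0]
    - [0, 0, 0, 0, 0, 0, 0]
    - [0, 0, 0, 0, 0, 0, 0]

```text
time: 18.62
tool_pos: [576.6, -226.7, 299.6]
tcp_rot: [-180.0, 0.1, 24.6]
ft_force: [0.1, -0.7, 0.9]
finger_gap: 85.6
grip_force: 0.0
```

```bash
python3 - <<'E'
from h import *
s=sensors.sense();print(s["joint_pos"].round(1))
O,d,sl,n=frame((514,-87.5),-65.5);w=np.array([-d[1],d[0],0])
c=optics.get_calibration("wrist");im=optics.snapshot("wrist")[:,:,::-1]
X=[O+x*d+y*w+[0,0,z] for x,y,z in((172,15,222),(172,-15,222),(144,-15,222),(144,15,222),(124,0,196))]+[s["tool_pos"]]
print(proj(c,X,True).round(1).tolist())
cv2.imwrite("pics/w5.png",im)
Z=np.array([0,0,1.]);R=np.column_stack([np.cross(d,-Z),d,-Z]);rows(R,O+153*d+[0,0,171],8)
E
```

```text
[-26.2   9.6  75.9  -0.   94.6  39.2]
[[342.3, 186.5], [341.3, 225.0], [304.5, 225.0], [304.1, 186.4], [281.5, 197.1], [315.4, 251.1]]
8 rows of [0.1, 0.0, 16.1] [-0.0, 0.0001, 0.0003] | max 16.1 0.0
```

View pics/w5.png

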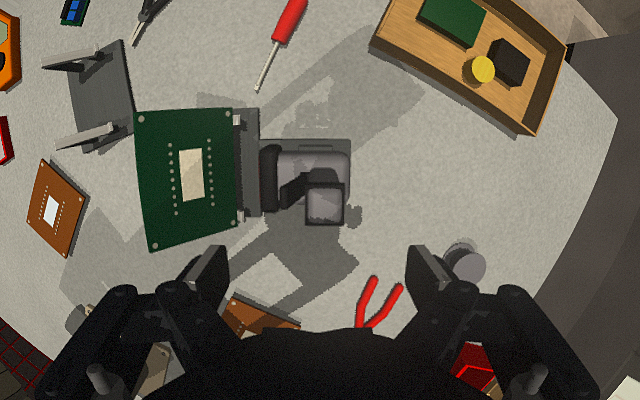

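The grip top spans columns 306–345, rows 184–226, about 1.5 mm along x from the prediction. The board is seated with its lower edge at both lips. Descending and squeezing.

Call:
apply_moves:
  targets:
    - [0, 0.5, 16.1, 0, 0, 0, 0]
    - [0, 0.5, 16.1, 0, 0, 0, 0]
    - [0, 0, 16.1, 0, 0, 0, 0]
    - [0, 0, 16.1, 0, 0, 0, 0]
    - [0, 0, 16.1, 0, 0, 0, 0]
    - [0, 0, 16.1, 0, 0, 0, 0]
    - [0, 0, 16.1, 0, 0, 0, 0]
    - [0, 0, 16.1, 0, 0, 0, 0]
    - [0, 0, 0, 0, 0, 0, 0]

```text
time: 19.8
tool_pos: [576.2, -227.7, 169.5]
tcp_rot: [-179.9, 0.2, 24.5]
ft_force: [0.3, 0.4, 0.2]
finger_gap: 85.0
grip_force: 0.0
```

Call:
apply_moves:
  targets:
    - [0, 0, 0, 0, 0, 0, 0.3]
    - [0, 0, 0, 0, 0, 0, 0.5]
    - [0, 0, 0, 0, 0, 0, 0.7]
    - [0, 0, 0, 0, 0, 0, 0.7]
    - [0, 0, 0, 0, 0, 0, 0.7]
    - [0, 0, 0, 0, 0, 0, 0.7]
    - [0, 0, 0, 0, 0, 0, 0.7]
  force: 30

```text
time: 20.68
tool_pos: [577.6, -227.5, 173.1]
tcp_rot: [180.0, -0.0, 24.5]
ft_force: [-1.8, 3.6, 5.9]
finger_gap: 36.8
grip_force: 29.9
```

The gap is 36.8 mm against 52 mm at rest, so the trigger is fully squeezed. I'll hold briefly, then release and retreat.

Call:
apply_moves:
  targets:
    - [0, 0, 0, 0, 0, 0, 0.7]
    - [0, 0, 0, 0, 0, 0, 0.7]
    - [0, 0, 0, 0, 0, 0, 0.3]
    - [0, 0, 0, 0, 0, 0, 0]
    - [0, 0, 0, 0, 0, 0, 0]
    - [0, 0, 0, 0, 0, 0, 0]
    - [0, 0, 0, 0, 0, 0, 0]
    - [0, 0, -15, 0, 0, 0, 0]
    - [0, 0, -30, 0, 0, 0, 0]
    - [0, 0, -40, 0, 0, 0, 0]
    - [0, 0, -40, 0, 0, 0, 0]
    - [0, 0, -25, 0, 0, 0, 0]
    - [0, 0, 0, 0, 0, 0, 0]
    - [0, 0, 0, 0, 0, 0, 0]
    - [0, 0, 0, 0, 0, 0, 0]

```text
time: 22.55
tool_pos: [576.7, -227.7, 320.0]
tcp_rot: [-179.9, 0.1, 24.5]
ft_force: [-0.4, 1.0, 0.7]
finger_gap: 85.6
grip_force: 0.0
```

```bash
python3 - <<'E'
from h import *
im=optics.snapshot("wrist")[:,:,::-1];s=optics.snapshot("scene")[:,:,::-1]
cv2.imwrite("pics/w6.png",np.vstack([cv2.resize(im[80:270,110:380],(540,380)),cv2.resize(s[165:270,220:370],(540,220)) ]))
E
```

```text
(no output)
```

View pics/w6.png

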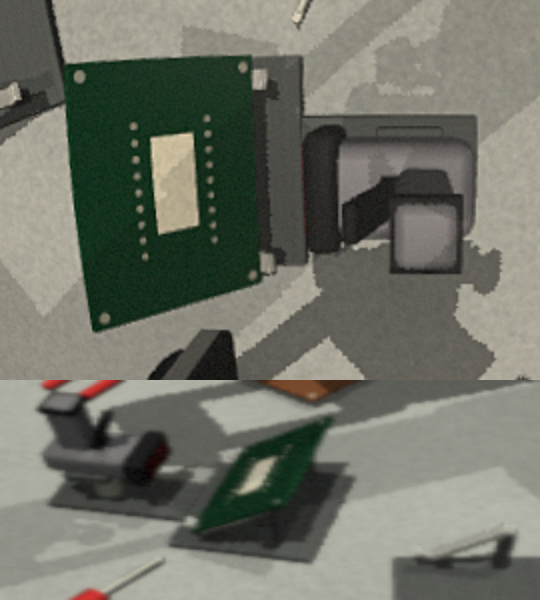

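The board is still seated at both lips, the trigger has sprung back and the gripper is clear. Handing in.

```bash
python3 -c "
from bench import r
print(r.hand_in())"
```

```text
the job is handed in; nothing more can be done
None
```

The board lies turned over in the scan cradle, bare side out and against both lips; the trigger was fully squeezed and released, the arm is clear, and the job was handed in after about 23 s (no verdict came back).

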